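# Bring the transfer ball to the bench magnifier

## Robot

A 6-joint arm with a two-finger parallel gripper is mounted at the origin on the work surface. World frame = base frame: x ahead of the robot, y to its left, z up, the work surface at z = 0. Lengths are in m, angles in degrees, forces in N, time in s.
With the tool pointing down it reaches from about 0.25 to 0.725 m from the base axis. Payload 9.7 kg.
Tool frame: the origin (TCP) lies midway between the tips of the shut fingers; the grasp point (between the pads) lies 19 mm behind it (bot.hold_point_z is the distance from the TCP to the grasp point, in m); z points along the fingers, y is the line along which they close (so a half turn about z gives the same grasp; the last joint's range is limited). The gripper opens to 85 mm and grips with 20 to 120 N. Pads are 22 mm wide; open, the fingers measure 114 mm over their backs; the gripper's body (76 mm by 85 mm) begins 54 mm behind the grasp point. The pads swing forward as they close: fully open they stand 13 mm farther back than shut.
Start: joints at [68.64, 4.979, 10.078, 95.1, 0, 90], TCP at [0.2, 0.512, 0.231] pointing down, gripper open.
Joint ranges: [-179.16, 179.16], [-48.56, 103.87], [-65.8, 70.77], [-126.05, 130.52], [-82.76, 87.17], [-180, 180]. Speed limits (degrees/s): [127.2, 127.2, 147.25, 180, 180, 180].

## Interface

Orientations are given as [roll, pitch, yaw] about the fixed x, y, z axes, in that order (R = Rz(yaw) Ry(pitch) Rx(roll)).
In Python, from workcell import bot gives the robot as it stands.
- The arm moves only by the tool play_rows, never from a script. Its argument "steps" is a list that holds one entry, the list of rows, each a list of 4 numbers: the shift along the tool's x, y, z in m, then the turn about the tool's z in rad. In form: [[[tx, ty, tz, yaw], ...]]. A call has exactly 5 rows; each row shifts and turns the commanded pose from where the row before left it, along the tool's axes as they then stand; what a row does not reach is not made up. A row lasts 1/12 s, in which the tool goes at most 41.7 mm and 7.16 degrees, less where a joint would pass 70% of its speed; a pose out of reach is approached as far as the arm can. A call is refused whole if a number of a shift passes 0.0417 or a number of a turn 0.125, either way. A call with a gripper value outside its range is refused whole. "gripper" is the finger opening in m, from 0 to 0.0854, set as the call begins (left out, the last holds). The fingers move at their own pace and stop on an object; "squeeze" is the grip in N (left out, the last holds). Time passes only in rows, so rows that do not move let the fingers close, or fill a call up. It gives the time, the measured TCP pose, the force, the opening and the grip force at its end, in the units of the state.
- bot.get_obs(): the state, without advancing time (a new reading comes with each control period).
- bot.camera(name): name is "scene" or "top" or "wrist"; returns a dict with "img" (480x640x3 uint8, blue, green, red), "vfov" (degrees; the focal length in pixels is half the picture's height over the tangent of half this angle, whatever the lens; pixels are square), "cx", "cy" (the principal point, pixels), "xyz" and "attitude" of the camera in the world. Camera axes: x right, y down, z forward; pixel columns grow to the right and rows downward; lengths in m; the calibration is good to about 2 mm. The wrist camera is an equidistant fisheye: a pixel r from the principal point sees the ray r / f radians off the axis. A picture is of the moment at which its call begins. There is no depth.
- bot.job_done(): hands the job in; it is judged then, once.
The state is a dict: "time": time; "q": joint angles; "qd": joint speeds; "joint_efforts": joint torques, N m; "ee_pos": TCP position; "tcp_rot": TCP orientation; "wrist_force": force on the tool from outside, world axes, zero at the start; "torque": the same for the moment, N m; "opening": finger opening in m; "grasp_force": force on a finger pad.
Only numpy, scipy, OpenCV 4.12 (cv2) and the standard library are available. Lean on these libraries where they do the work, as an engineer would, in place of code of your own. Each camera call takes 0.05 s, during which the arm holds its last target. There are 200 camera calls.

## Task

A spare steel ball for the bench's ball-transfer units has been taken out of the clear jar and laid in a pocket of the aluminium carrying tray. First screw the jar's lid clockwise until it is fully home, so that sanding dust stays out of the other balls; then pick up the tray by its wooden handle and carry it, without letting the ball leave its pocket, to the bench magnifier, and present the ball there for inspection: on the robot's side of the lens, in the middle of the view (on the lens's axis) and about 14 cm from the glass. Finish while still holding the tray there in the gripper, level and still, with nothing else supporting it; do not bump the magnifier, and leave the other things on the bench where they are.

Things in the scene. Friction and masses are not known exactly. Their poses are not given: they have to be found in the camera images.
- lid_mid (a point): Centre (half-way up) of the jar's lid: a round grey ribbed plastic screw lid, 56 mm across (58 mm over its ribs), 24 mm high, its top 106 mm above the bench; a moulded pointer rib, 3 mm high, runs from the middle of its top to the edge. This point stays where it is as the lid turns.
- ball_jar: The clear jar under the lid, 55 mm across, with steel balls showing inside, fixed in an 85 mm square, 30 mm high wooden block screwed to the bench. Origin at the centre of the block's underside. The jar and a flat aluminium tin without balls stand at the robot's left and may trade places.
- jar_lid (a joint): Angle of the jar's lid (rad): 0 is fully home (hard stop, pointer rib above the small fixed lug on the jar's neck), positive is unscrewed, counter-clockwise seen from above. It starts 0.6 to 1.1 rad from home; screw it clockwise seen from above. It turns stiffly (about 0.06 N m), stays where it is left and does not rise or come off.
- tray_grip (a point): Centre of the tray's dark wooden grip, 75 mm above the tray's underside, over the middle of the tray, where it balances. The grip is 44 mm long (tray x), 16 mm thick (tray y), 44 mm high, its top 97 mm above the underside; below it is a 26 x 6 mm stem. Axes: x along the tray towards the end with the ball, z up.
- pocket (a point): Where the ball's centre lies when in its pocket: on the tray's x axis, 60 mm from the tray's middle towards +x, 14 mm above its underside (61 mm below tray_grip). The pocket is a black ring on the floor, 21 to 22 mm inside, 5 mm high; the ball has 1 to 2 mm of play and rolls out if the tray is tipped far or jerked. An empty pocket lies 60 mm to the other side.
- ball_center (a point): Centre of the loose steel ball, 22 mm in diameter, 44 g, in its pocket in the tray at the start.
- parts_tray: The loose aluminium carrying tray, 200 mm (x) by 110 mm (y), 3 mm floor, rim 16 mm high, about 0.3 kg. Origin at the centre of its underside, axes as for tray_grip. At the start it stands on the bench at the robot's right, x (the end with the ball) pointing away from the robot within 0.6 rad.
- lens: Lens head of the bench magnifier: glass 131 mm across in a round white housing, 156 mm across and 27 mm thick. Origin at the centre of the glass, about 0.30 m above the bench; z is the lens's axis, which points up at 45 degrees away from the robot, towards the inspector; -z points down at 45 degrees towards the robot's side, where the ball is to be shown.
- focus (a point): The inspection point: on the lens's axis, 140 mm from the glass on the robot's side (lens z = -0.14), about 0.20 m above the bench; nothing marks it.
- magnifier: The whole bench magnifier, fixed: a white weighted round base 170 mm across and 26 mm high, a black bent stalk at its back and the lens head, tilted at 45 degrees, in front of it. Origin on the bench straight below the centre of the glass (300 mm below it); x away from the robot (turned by up to 0.35 rad), z up; the centre of the base lies 100 mm from the origin along x.
- sander: Bystander: pneumatic random-orbital sander, 124 mm across its pad, 134 mm high, standing on its pad at the right. Origin under the pad's centre.
- cork_block: Bystander: cork sanding block 120 x 62 x 36 mm. Origin under its centre.
- transfer_unit: Bystander: empty steel housing of a ball-transfer unit, 45 mm across its flange, 24 mm high. Origin under its centre.
- polish_tin: Bystander: aluminium tin, 66 mm across, 55 mm high, at the left near the jar. Origin under its centre.

How it is judged:
By the outcome, as a careful person would: the job done as asked, in the order asked, and still so for the second after the job is handed in, while the arm keeps its last pose, push and grip.
It also fails if it takes over 54 s, if anything falls off the work surface, if the arm or the gripper's body presses on something with over 40 N, if the wrist force passes 120 N, or if a joint passes its speed limit or range.

## Working session

There is one attempt and no reset: what is moved stays moved. The work goes in short steps, Python scripts to look and compute and a tool call to move; the robot and the scene stay as the last step left them, time stands still between calls to the robot, and variables do not carry over. Pictures are saved under pics/ and viewed, at most 10 in all, crops included, and the job is handed in when it is done.

Besides the shell and the picture viewer there is one more tool, called after "Request:" in YAML: its name, and indented under it one key for each argument. play_rows: Moves the arm, as the interface text tells. Its arguments: {"type":"object","properties":{"steps":{"type":"array","items":{"type":"array","items":{"type":"array","items":{"type":"number"}}}},"gripper":{"type":"number"},"squeeze":{"type":"number"}},"required":["steps"]}

```bash
mkdir -p pics
cat > h.py <<'E'
import numpy as np,cv2
from scipy.spatial.transform import Rotation as R
from workcell import bot
def cam(n,f=None):
    c=bot.camera(n)
    if f: cv2.imwrite('pics/'+f,c['img'])
    return c
def Rc(c):
    a=np.array(c['attitude'],float)
    return a if a.shape==(3,3) else R.from_euler('xyz',a,degrees=True).as_matrix()
def ray(c,u,v,fish=False):
    f=240/np.tan(np.radians(c['vfov']/2)); x=(u-c['cx']);y=(v-c['cy'])
    if fish:
        r=np.hypot(x,y)+1e-9;t=r/f;d=np.array([np.sin(t)*x/r,np.sin(t)*y/r,np.cos(t)])
    else: d=np.array([x/f,y/f,1])
    return np.array(c['xyz']),Rc(c)@d
def atz(c,u,v,z,fish=False):
    o,d=ray(c,u,v,fish);return o+d*(z-o[2])/d[2]
def proj(c,p,fish=False):
    f=240/np.tan(np.radians(c['vfov']/2)); q=Rc(c).T@(np.array(p)-np.array(c['xyz']))
    if fish:
        t=np.arctan2(np.hypot(q[0],q[1]),q[2]);n=np.hypot(q[0],q[1])+1e-9
        return c['cx']+f*t*q[0]/n,c['cy']+f*t*q[1]/n
    return c['cx']+f*q[0]/q[2],c['cy']+f*q[1]/q[2]
E
python3 - <<'E'
from h import *
import pickle
C={}
for n in ['scene','top','wrist']:
    C[n]=cam(n,n+'0.png'); print(n,{k:C[n][k] for k in C[n] if k!='img'})
pickle.dump(C,open('c0.pkl','wb'))
print(bot.get_obs())
E
```

```text
scene {'vfov': 49.33385862629965, 'cx': 316.705471814214, 'cy': 241.13107866544806, 'xyz': array([1.22817326, 0.31758886, 1.14714611]), 'attitude': array([-142.28866703,   -0.91480211,  122.7468762 ])}
top {'vfov': 50.67175375794422, 'cx': 323.28687452220356, 'cy': 237.39087694248744, 'xyz': array([ 0.46770035, -0.07135937,  1.27128449]), 'attitude': array([-174.74072283,    0.19510237,  -88.94142276])}
wrist {'vfov': 65.70646984690485, 'cx': 326.0442696355893, 'cy': 241.4904765426623, 'xyz': array([0.12218712, 0.54362264, 0.37226315]), 'attitude': array([1.61137467e+02, 5.94124912e-02, 6.86940992e+01])}
{'time': 0.15, 'q': array([6.86394757e+01, 5.00311388e+00, 1.00450675e+01, 9.50996323e+01,
       3.10274039e-04, 9.00002574e+01]), 'qd': array([-0.03878544, -0.12350205,  0.18418207, -0.08528323,  0.01831012,
       -0.06026956]), 'joint_efforts': array([ 5.63438516e-04, -5.20760500e+01,  4.65044260e+01,  1.39009464e-02,
       -7.49632932e-06, -1.15875974e-05]), 'ee_pos': array([0.20026405, 0.51205606, 0.23075476]), 'tcp_rot': array([-1.79942321e+02, -3.10014789e-04,  1.58639218e+02]), 'wrist_force': array([ 0.21866366, -0.26662773,  0.15900927]), 'torque': array([0.01390313, 0.01760164, 0.0045659 ]), 'grasp_force': 0.0, 'opening': 0.08522694843685251}
```

View pics/top0.png

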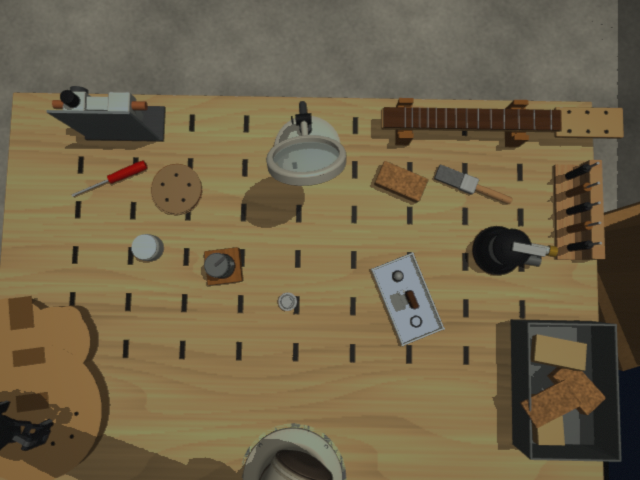

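View pics/scene0.png

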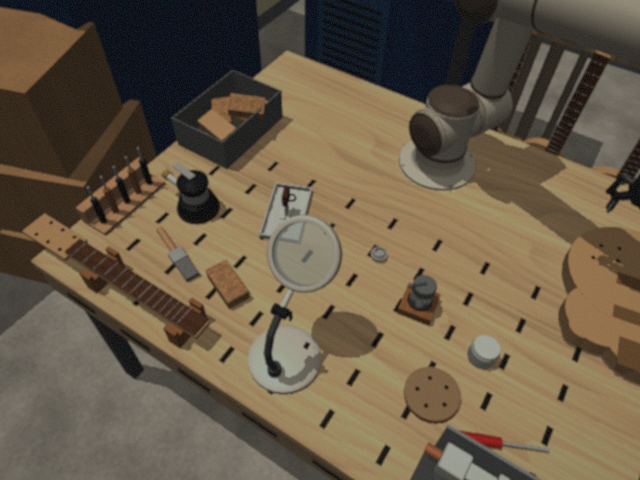

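View pics/wrist0.png

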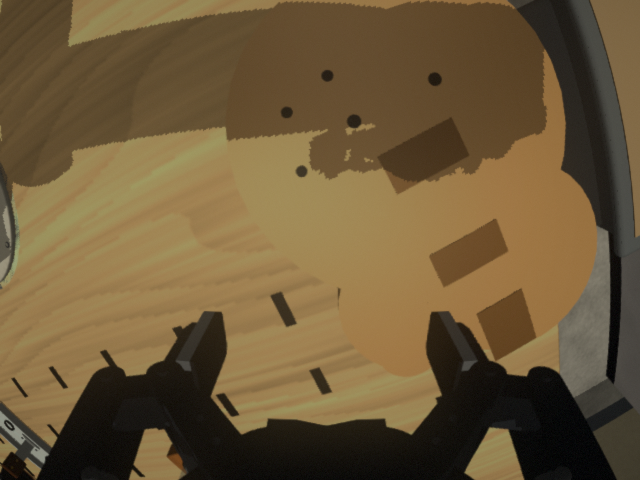

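The top view shows the jar lid at about (219,265), the tray at (406,298) with its ball at (398,275), and the lens at (306,159). In the scene view the lens is at about (305,253). I'll enlarge these areas.

Run:
```python
from h import *
import pickle
C=pickle.load(open('c0.pkl','rb'))
t=C['top']['img'];s=C['scene']['img']
def cr(im,x,y,w,h,k): return cv2.resize(im[y:y+h,x:x+w],None,fx=k,fy=k,interpolation=cv2.INTER_CUBIC)
# tiles 400x300
m=np.vstack([np.hstack([cr(t,195,240,50,37,8)[:296],cr(t,356,243,100,74,4)]),np.hstack([cr(t,256,98,100,75+1,4),cr(s,255,208,100,76,4)])])
cv2.imwrite('pics/m1.png',m);print(m.shape)
for n,u,v,z in [('lid',219,263,.106),('grip',411,298,.097),('ball',398,275,.014),('lens',306,159,.3)]: print(n,atz(C['top'],u,v,z))
```

```text
(600, 800, 3)
lid [0.5113922  0.17326575 0.106     ]
grip [ 0.4394157  -0.26963434  0.097     ]
ball [ 0.49331769 -0.25137947  0.014     ]
lens [ 0.71007795 -0.02981856  0.3       ]
```

View pics/m1.png

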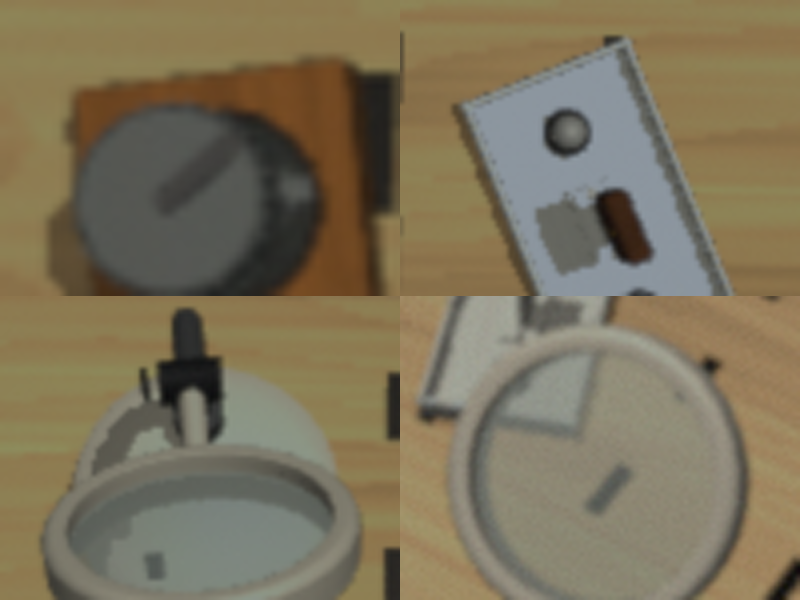

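The lid-top centre is near top-view pixel (216.5,265). Its pointer aims at a world angle of about -47°, and the lug is near -90°. The ball is in its pocket and the tray yaw is about 20°. I'll move above the jar and fit the lens pose to its outlines.

Request:
play_rows:
  steps:
    - [[-0.0275,-0.0135,0,0],[-0.0275,-0.0135,0,0],[-0.0275,-0.0135,0,0],[-0.0275,-0.0135,0,0],[-0.0275,-0.0135,0,0]]

```text
time: 0.57
ee_pos: [0.3044, 0.3981, 0.2311]
tcp_rot: [-180.0, -0.0, 158.7]
wrist_force: [0.4, 0.4, 0.3]
opening: 0.0852
grasp_force: 0.0
```

Request:
play_rows:
  steps:
    - [[-0.0275,-0.0135,0,0],[-0.0275,-0.0135,0,0],[-0.0275,-0.0135,0,0],[-0.0275,-0.0135,0,0],[-0.0275,-0.0135,0,0]]

```text
time: 0.98
ee_pos: [0.408, 0.285, 0.2312]
tcp_rot: [-180.0, -0.0, 158.6]
wrist_force: [-0.2, 0.0, -0.0]
opening: 0.0852
grasp_force: 0.0
```

Request:
play_rows:
  steps:
    - [[-0.0275,-0.0135,0,0],[-0.0275,-0.0135,0,0],[-0.0275,-0.0135,0,0],[-0.0275,-0.0135,0,0],[-0.0275,-0.0135,0,0]]

```text
time: 1.4
ee_pos: [0.5115, 0.172, 0.2311]
tcp_rot: [-180.0, -0.0, 158.6]
wrist_force: [0.4, 0.9, 0.5]
opening: 0.0853
grasp_force: 0.0
```

Run:
```python
from h import *
import pickle
from scipy.optimize import least_squares
C=pickle.load(open('c0.pkl','rb'))
th=np.linspace(0,2*np.pi,180)
def model(p):
    x,y,z,w=p; c,s=np.cos(w),np.sin(w); Z=np.array([c*.7071,s*.7071,.7071]);Y=np.array([-s,c,0]);X=np.cross(Y,Z)
    o=np.array([x,y,z]); rim=[o+.078*(np.cos(t)*X+np.sin(t)*Y)+h*Z for t in th for h in(-.0135,.0135)]
    b=np.array([x+.1*c,y+.1*s,0]);base=[b+[.085*np.cos(t),.085*np.sin(t),h] for t in th for h in (0,.026)]
    return o,Z,rim,base
def res(p):
    o,Z,rim,base=model(p);r=[]
    a=np.array([proj(C['top'],q) for q in rim]);r+=list(a.min(0)-[266.75,135.2])+list(a.max(0)-[346.25,185])
    a=np.array([proj(C['scene'],q) for q in rim]);r+=list(a.min(0)-[267,215.25])+list(a.max(0)-[341.75,291])
    a=np.array([proj(C['top'],q) for q in base]);r+=[a[:,0].min()-274.7,a[:,0].max()-340]
    a=np.array([proj(C['scene'],q) for q in base]);r+=[a[:,0].min()-248,a[:,0].max()-321,a[:,1].max()-391]
    return r
s=least_squares(res,[.7,-.03,.3,0]);print(s.x,np.round(s.fun,1))
o,Z,_,_=model(s.x);print('focus',o-.14*Z)
c=cam('wrist','w1.png');pickle.dump(c,open('c1.pkl','wb'));ob=bot.get_obs();print(c['xyz'],c['attitude'],ob['ee_pos'],ob['tcp_rot'],ob['q'],ob['time'])
print(proj(c,[.511,.173,.106],True))
```

```text
[ 0.70875638 -0.03110056  0.29919651  0.09568056] [-0.8 -1.   0.5  3.2 -1.4 -1.2  1.3  1.3 -0.9  1.5 -0.8 -0.4  2. ]
focus [ 0.61021517 -0.04055791  0.20020251]
[0.43341486 0.2034619  0.37272147] [ 1.61150388e+02 -2.03568204e-04  6.86886248e+01] [0.51418243 0.16888451 0.23039414] [-1.79912621e+02  6.20287526e-02  1.58506835e+02] [18.23916162  3.75069517  8.67423306 94.93168836 -0.1068469  39.7323813 ] 1.45
(np.float64(325.80141236425345), np.float64(231.78975261521003))
```

View pics/w1.png

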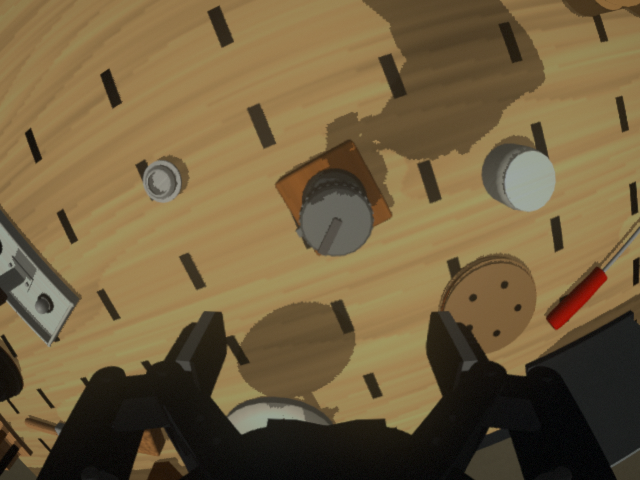

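The wrist view puts the lid-top centre at about (336,222). The pointer tip is at (323,250) and the lug at about (302,231).

Run:
```python
from h import *
import pickle
c=pickle.load(open('c1.pkl','rb'))
a=atz(c,336,222,.106,True);b=atz(c,323,250,.108,True);l=atz(c,302,231,.078,True)
print(a,b,l)
for q in(b,l): print(np.degrees(np.arctan2(*(q-a)[[1,0]])),np.hypot(*(q-a)[:2]))
# predicted lid top outline
for n in [0,90,180,270]: print(proj(c,a+[.028*np.cos(np.radians(n)),.028*np.sin(np.radians(n)),0],True))
o=bot.get_obs();M=R.from_euler('xyz',o['tcp_rot'],degrees=True).as_matrix()
print(o['ee_pos'],M.T@(np.array([a[0],a[1],.076])-o['ee_pos']))
```

```text
[0.50663411 0.18286969 0.106     ] [0.52312609 0.1659861  0.108     ] [0.51130164 0.15162275 0.078     ]
-45.672244817993494 0.023601711276282702
-81.5042316437843 0.03159362141962725
(np.float64(348.9345036713937), np.float64(254.68929766050846))
(np.float64(371.2250930230849), np.float64(208.9067817814249))
(np.float64(322.2629293755123), np.float64(187.57133802364748))
(np.float64(301.3300483021526), np.float64(234.99202613609376))
[0.51418243 0.16888451 0.23039414] [0.01231459 0.01048246 0.15436509]
```

Request:
play_rows:
  steps:
    - [[0.0065,0.006,0.02,0],[0,0,0.03,0],[0,0,0.02,0],[0,0,0,0],[0,0,0,0]]

```text
time: 1.87
ee_pos: [0.5062, 0.1812, 0.1607]
tcp_rot: [-179.9, -0.1, 158.6]
wrist_force: [-0.1, -0.5, -0.0]
opening: 0.0856
grasp_force: 0.0
```

Run:
```python
from h import *
import pickle
c=cam('wrist');pickle.dump(c,open('c2.pkl','wb'))
o=bot.get_obs();print(o['ee_pos'],o['tcp_rot'],c['xyz'])
print(proj(c,[.507,.181,.106],True))
im=c['img'][120:420,150:500];cv2.imwrite('pics/w2.png',cv2.resize(im,None,fx=2,fy=2))
```

```text
[0.5068706  0.18140538 0.16214605] [1.79993257e+02 8.30634920e-03 1.58642345e+02] [0.42837892 0.21267306 0.30248872]
(np.float64(324.83634478853907), np.float64(271.0875600309736))
```

View pics/w2.png

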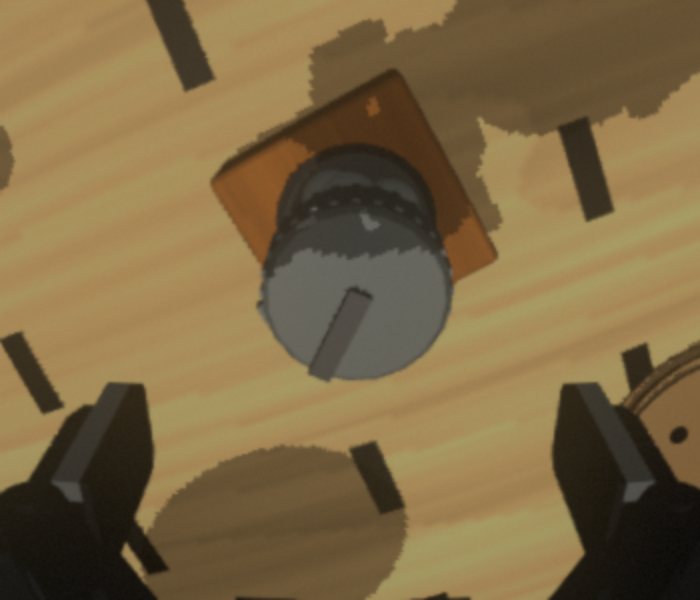

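The crop shows the lid-top centre at (357,293), full-image (328.5,266.5). The lug is just peeking out at (262,308).

Run:
```python
from h import *
import pickle
c=pickle.load(open('c2.pkl','rb'))
a=atz(c,328.5,266.5,.106,True);b=atz(c,150+321/2,120+372/2,.108,True);l=atz(c,150+262/2,120+308/2,.08,True)
print(a,b,l)
for q in(b,l): print(np.degrees(np.arctan2(*(q-a)[[1,0]])),np.hypot(*(q-a)[:2]))
o=bot.get_obs();M=R.from_euler('xyz',o['tcp_rot'],degrees=True).as_matrix()
print(M.T@(np.array([a[0],a[1],.076])-o['ee_pos']))
```

```text
[0.50509619 0.18399685 0.106     ] [0.52422938 0.16511661 0.108     ] [0.50899422 0.14917698 0.08      ]
-44.618759061966784 0.026880152132961063
-83.61241654108312 0.0350373837957567
[0.00260883 0.00175714 0.08614588]
```

Request:
play_rows:
  steps:
    - [[0.0025,0.0015,0.02,0],[0,0,0.03,0],[0,0,0.025,0],[0,0,0.01,0],[0,0,0,0]]

```text
time: 2.33
ee_pos: [0.5045, 0.1835, 0.0754]
tcp_rot: [-179.9, -0.1, 158.6]
wrist_force: [0.3, 1.3, 1.1]
opening: 0.0857
grasp_force: 0.0
```

Request:
play_rows:
  steps:
    - [[0,0,0,0],[0,0,0,0],[0,0,0,0],[0,0,0,0],[0,0,0,0]]
  gripper: 0.04
  squeeze: 25

```text
time: 2.75
ee_pos: [0.5057, 0.1826, 0.0788]
tcp_rot: [-179.9, 0.2, 158.6]
wrist_force: [-3.8, -8.6, 7.2]
opening: 0.0552
grasp_force: 26.5
```

Request:
play_rows:
  steps:
    - [[0,0,0,0],[0,0,0,0],[0,0,0,0],[0,0,0,0],[0,0,0,0]]

```text
time: 3.17
ee_pos: [0.5057, 0.1826, 0.0788]
tcp_rot: [-180.0, 0.2, 158.6]
wrist_force: [-3.6, -8.0, 7.5]
opening: 0.0553
grasp_force: 26.5
```

Run:
```python
from h import *
o=bot.get_obs();print({k:np.round(o[k],3) for k in o})
```

```text
{'time': np.float64(3.167), 'q': array([19.928,  2.978, -8.896, 78.029, -0.14 , 41.34 ]), 'qd': array([-0.039,  0.056,  0.068, -0.017, -0.005, -0.11 ]), 'joint_efforts': array([ 3.4930e+00, -4.6000e+01,  4.5506e+01, -2.6760e+00,  1.8650e+00,
        4.1000e-02]), 'ee_pos': array([0.506, 0.183, 0.079]), 'tcp_rot': array([-1.79959e+02,  1.66000e-01,  1.58589e+02]), 'wrist_force': array([-3.598, -8.023,  7.523]), 'torque': array([-1.749,  0.734,  0.04 ]), 'grasp_force': np.float64(26.475), 'opening': np.float64(0.055)}
```

Request:
play_rows:
  steps:
    - [[0,-0.001,0,0.1],[0,0,0,0.12],[0,0,0,0.12],[0,0,0,0.12],[0,0,0,0.06]]

```text
time: 3.58
ee_pos: [0.5063, 0.1833, 0.0789]
tcp_rot: [179.8, 0.1, 128.5]
wrist_force: [2.4, 2.5, 3.0]
opening: 0.0555
grasp_force: 26.1
```

Request:
play_rows:
  steps:
    - [[0,0,0,0.03],[0,0,0,0.03],[0,0,0,0.03],[0,0,0,0.03],[0,0,0,0]]

```text
time: 4.0
ee_pos: [0.5064, 0.1835, 0.0788]
tcp_rot: [179.7, 0.1, 122.0]
wrist_force: [3.8, 2.0, 6.0]
opening: 0.0556
grasp_force: 26.6
```

Run:
```python
from h import *
c=cam('wrist');cv2.imwrite('pics/w3.png',c['img'][200:480,150:500])
o=bot.get_obs();print({k:np.round(o[k],3) for k in o})
```

```text
{'time': np.float64(4.05), 'q': array([ 1.9912e+01,  2.9190e+00, -8.9550e+00,  7.7843e+01,  5.0000e-03,
        7.7863e+01]), 'qd': array([-0.06 ,  0.024, -0.07 , -0.037, -0.051, -0.91 ]), 'joint_efforts': array([ -0.984, -45.879,  41.341,   1.292,  -0.088,   0.976]), 'ee_pos': array([0.506, 0.183, 0.079]), 'tcp_rot': array([1.79722e+02, 5.50000e-02, 1.22049e+02]), 'wrist_force': array([2.749, 1.952, 6.417]), 'torque': array([ 0.179, -0.503,  0.655]), 'grasp_force': np.float64(26.622), 'opening': np.float64(0.055)}
```

Request:
play_rows:
  steps:
    - [[0,0,0,0.03],[0,0,0,0.03],[0,0,0,0.03],[0,0,0,0],[0,0,0,0]]

```text
time: 4.47
ee_pos: [0.5063, 0.1843, 0.0786]
tcp_rot: [179.7, -0.1, 116.9]
wrist_force: [3.1, 6.2, 4.5]
opening: 0.055
grasp_force: 25.9
```

Run:
```python
from h import *
o=bot.get_obs();print({k:np.round(o[k],3) for k in o})
c=cam('wrist');im=c['img'][220:420,200:460];cv2.imwrite('pics/w3.png',cv2.resize(im,None,fx=3,fy=3,interpolation=cv2.INTER_CUBIC))
```

```text
{'time': np.float64(4.467), 'q': array([19.946,  2.932, -8.971, 77.804,  0.098, 83.005]), 'qd': array([ 0.033,  0.008, -0.054,  0.042,  0.173, -0.296]), 'joint_efforts': array([ -3.216, -47.194,  41.902,   2.035,  -1.335,   0.632]), 'ee_pos': array([0.506, 0.184, 0.079]), 'tcp_rot': array([ 1.79698e+02, -6.10000e-02,  1.16942e+02]), 'wrist_force': array([3.129, 6.217, 4.482]), 'torque': array([ 1.258, -0.621,  0.494]), 'grasp_force': np.float64(25.933), 'opening': np.float64(0.055)}
```

View pics/w3.png

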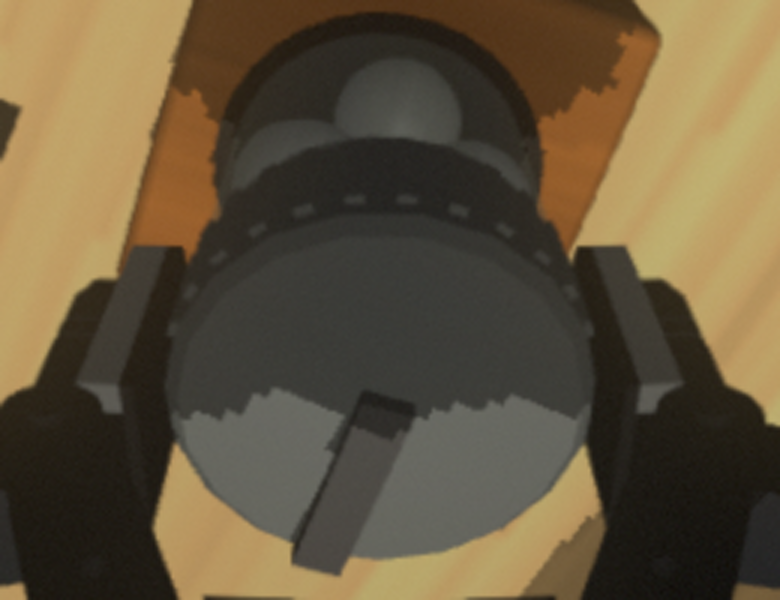

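The lid is gripped by its sides, with the pointer running from (390,395) to (322,560) in the crop. I'll work out its world angle against the lug's (about -84°).

Run:
```python
from h import *
c=cam('wrist')
f=lambda x,y,z:atz(c,200+x/3,220+y/3,z,True)
a=f(390,400,.109);b=f(322,562,.109);print(a,b,np.degrees(np.arctan2(*(b-a)[[1,0]])))
ctr=np.array([.5055,.1838]);print(np.degrees(np.arctan2(b[1]-ctr[1],b[0]-ctr[0])))
```

```text
[0.50590554 0.18789532 0.109     ] [0.51052453 0.15895729 0.109     ] -80.93112943187054
-78.56595131030237
```

Request:
play_rows:
  steps:
    - [[0,0,0,0.05],[0,0,0,0.05],[0,0,0,0.05],[0,0,0,0],[0,0,0,0]]

```text
time: 4.98
ee_pos: [0.5066, 0.1845, 0.0785]
tcp_rot: [179.7, -0.1, 108.4]
wrist_force: [5.3, 8.8, 2.8]
opening: 0.0549
grasp_force: 26.3
```

Run:
```python
from h import *
o=bot.get_obs();print({k:np.round(o[k],3) for k in o})
c=cam('wrist','w4.png')
```

```text
{'time': np.float64(4.983), 'q': array([19.954,  2.947, -8.966, 77.75 ,  0.111, 91.591]), 'qd': array([-0.04 ,  0.04 , -0.055,  0.068,  0.103, -0.474]), 'joint_efforts': array([ -3.82 , -48.214,  41.688,   3.165,  -1.477,   0.89 ]), 'ee_pos': array([0.507, 0.185, 0.078]), 'tcp_rot': array([ 1.79665e+02, -1.20000e-01,  1.08363e+02]), 'wrist_force': array([5.282, 8.834, 2.775]), 'torque': array([ 1.46 , -1.032,  0.715]), 'grasp_force': np.float64(26.269), 'opening': np.float64(0.055)}
```

Request:
play_rows:
  steps:
    - [[0,0,0,0],[0,0,0,0],[0,0,0,0],[0,0,0,0],[0,0,0,0]]
  gripper: 0.085

```text
time: 5.45
ee_pos: [0.5046, 0.1825, 0.0762]
tcp_rot: [-180.0, 0.0, 108.2]
wrist_force: [-0.2, -0.8, -0.0]
opening: 0.085
grasp_force: 0.0
```

Request:
play_rows:
  steps:
    - [[0,0,-0.02,0],[0,0,-0.04,0],[0,0,-0.03,0],[0,0,0,0],[0,0,0,0]]

```text
time: 5.87
ee_pos: [0.5056, 0.1829, 0.1682]
tcp_rot: [179.8, -0.0, 108.2]
wrist_force: [-0.4, -0.4, -0.7]
opening: 0.0849
grasp_force: 0.0
```

Run:
```python
from h import *
import pickle
o=bot.get_obs();print(o['ee_pos'],o['tcp_rot'],o['wrist_force'])
c=cam('wrist');pickle.dump(c,open('c5.pkl','wb'))
im=c['img'];print(proj(c,[.5055,.1838,.106],True))
cv2.imwrite('pics/w5.png',np.hstack([im[150:450,150:500],cv2.imread('pics/w4.png')[150:450,150:500]]))
```

```text
[0.50559067 0.18294213 0.16823751] [ 1.79808610e+02 -3.44304656e-03  1.08214765e+02] [-0.36580165 -0.41202929 -0.65916788]
(np.float64(326.1630951927924), np.float64(263.9221094034))
```

View pics/w5.png

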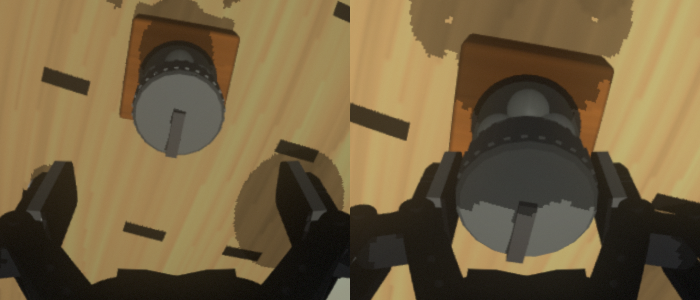

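The pointer now runs from (179,112) to (172,156) in the left crop. Relative to the gripper it is about 14° off its earlier angle, so the gripper slipped on a lid held at its stop, with the pointer over the lug. The lid is home, so I'll go to the tray.

Request:
play_rows:
  steps:
    - [[0,0,-0.02,-0.1],[0,0,-0.02,-0.11],[0,0,-0.02,-0.11],[0,0,0,-0.11],[0,0,0,-0.11]]

```text
time: 6.33
ee_pos: [0.5047, 0.1827, 0.226]
tcp_rot: [-180.0, -0.0, 139.5]
wrist_force: [-0.4, -0.3, -0.8]
opening: 0.0851
grasp_force: 0.0
```

Request:
play_rows:
  steps:
    - [[0,0,0,-0.11],[0,0,0,-0.11],[0,0,0,-0.11],[0,0,0,-0.11],[0,0,0,-0.11]]

```text
time: 6.75
ee_pos: [0.5042, 0.1825, 0.2245]
tcp_rot: [-179.9, -0.1, 171.0]
wrist_force: [-0.6, 1.2, 0.1]
opening: 0.0852
grasp_force: 0.0
```

Request:
play_rows:
  steps:
    - [[0,0,0,-0.11],[0,0,0,-0.11],[0,0,0,-0.11],[0,0,0,-0.11],[0,0,0,-0.08]]

```text
time: 7.17
ee_pos: [0.5042, 0.1825, 0.2245]
tcp_rot: [180.0, -0.2, -159.2]
wrist_force: [0.7, 0.6, -0.7]
opening: 0.0849
grasp_force: 0.0
```

Request:
play_rows:
  steps:
    - [[0.0145,-0.027,0,0],[0.0145,-0.027,0,0],[0.0145,-0.027,0,0],[0.0145,-0.027,0,0],[0.0145,-0.027,0,0]]

```text
time: 7.58
ee_pos: [0.483, 0.0296, 0.2246]
tcp_rot: [180.0, -0.1, -159.5]
wrist_force: [0.5, -0.7, 0.5]
opening: 0.0855
grasp_force: 0.0
```

Request:
play_rows:
  steps:
    - [[0.0145,-0.027,0,0],[0.0145,-0.027,0,0],[0.0145,-0.027,0,0],[0.0145,-0.027,0,0],[0.0145,-0.027,0,0]]

```text
time: 8.0
ee_pos: [0.4622, -0.1223, 0.2247]
tcp_rot: [179.9, -0.1, -159.5]
wrist_force: [1.0, 0.3, 0.3]
opening: 0.085
grasp_force: 0.0
```

Request:
play_rows:
  steps:
    - [[0.0145,-0.027,0,0],[0.0145,-0.027,0,0],[0.0145,-0.027,0,0],[0.0145,-0.027,0,0],[0.0145,-0.027,0,0]]

```text
time: 8.42
ee_pos: [0.4416, -0.2741, 0.2246]
tcp_rot: [179.9, -0.1, -159.5]
wrist_force: [0.7, -0.7, 0.7]
opening: 0.0851
grasp_force: 0.0
```

Request:
play_rows:
  steps:
    - [[0,0,0,0],[0,0,0,0],[0,0,0,0],[0,0,0,0],[0,0,0,0]]

```text
time: 8.83
ee_pos: [0.4427, -0.2718, 0.2261]
tcp_rot: [180.0, -0.0, -159.5]
wrist_force: [0.1, 0.2, 1.1]
opening: 0.0851
grasp_force: 0.0
```

Run:
```python
from h import *
import pickle
o=bot.get_obs();print(o['ee_pos'],o['tcp_rot'],o['q'])
c=cam('wrist');pickle.dump(c,open('c6.pkl','wb'))
print(proj(c,[.4394,-.2696,.097],True))
cv2.imwrite('pics/w6.png',cv2.resize(c['img'][80:480,60:593],None,fx=1.5,fy=1.5))
```

```text
[ 0.44273174 -0.27178285  0.22610161] [ 1.79982091e+02 -8.23344223e-03 -1.59451691e+02] [-3.15472802e+01  6.91700152e-01  5.04011662e+00  9.43676058e+01
  4.50602036e-03 -5.20955890e+01]
(np.float64(328.4955107561032), np.float64(227.28908410074592))
```

View pics/w6.png

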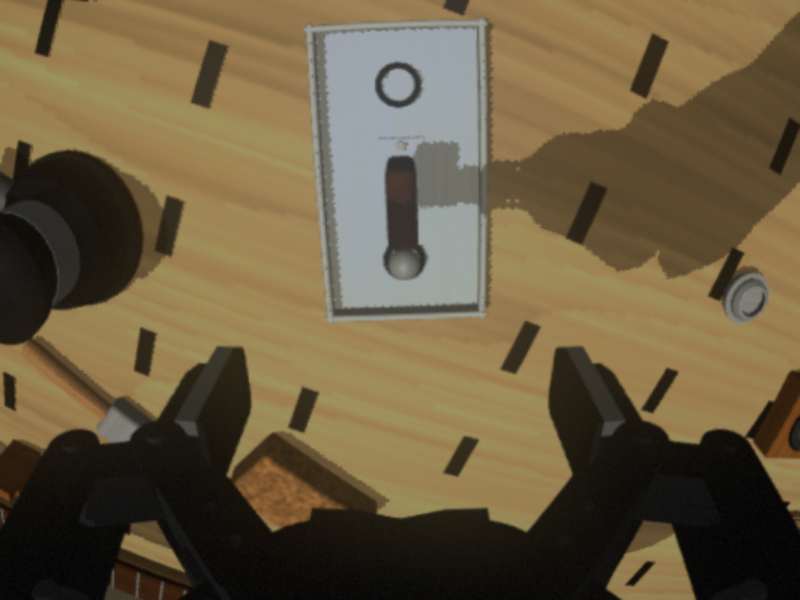

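The wrist view shows the empty ring at (398,85), the ball in its pocket at (404,263) and the grip between them, x 386–417. I'll take the tray pose from the ring and the ball.

Run:
```python
from h import *
import pickle
c=pickle.load(open('c6.pkl','rb'));f=lambda x,y,z:atz(c,60+x/1.5,80+y/1.5,z,True)
r=f(398,85,.006);b=f(404,262,.014);d=b-r;yaw=np.degrees(np.arctan2(d[1],d[0]));m=(r+b)/2
print(r,b,np.hypot(*d[:2]),yaw,m)
# tray corners at rim top
P=[f(309,27,.016),f(486,21,.016),f(484,315,.016),f(330,319,.016)];print(P,np.mean(P,0))
e=P[2]-P[1];print('edge yaw',np.degrees(np.arctan2(e[1],e[0])),np.hypot(*e[:2]));e=P[3]-P[0];print(np.degrees(np.arctan2(e[1],e[0])),np.hypot(*e[:2]))
ax=np.array([np.cos(np.radians(yaw)),np.sin(np.radians(yaw)),0]);ay=np.array([-ax[1],ax[0],0]);g=np.array([m[0],m[1],.097])
for s in(-1,1):
  for t in(-1,1): q=proj(c,g+s*.022*ax+t*.008*ay,True);print((q[0]-60)*1.5,(q[1]-80)*1.5)
```

```text
[ 0.3803645  -0.29451108  0.006     ] [ 0.48935482 -0.24923745  0.014     ] 0.11801945762679654 22.55757182354008 [ 0.43485966 -0.27187426  0.01      ]
[array([ 0.3640036, -0.3597283,  0.016    ]), array([ 0.32181649, -0.25814371,  0.016     ]), array([ 0.50640955, -0.18218893,  0.016     ]), array([ 0.54759162, -0.28317345,  0.016     ])] [ 0.43495532 -0.2708086   0.016     ]
edge yaw 22.365768209811204 0.19960894065850018
22.635776799439586 0.19891004294128523
384.0553894596573 169.107735258154
416.43272888869046 168.03115942167807
387.6245756108049 252.86456908564273
418.58221254411126 251.86659519854396
```

Request:
play_rows:
  steps:
    - [[0.007,0.0035,0.02,-0.034],[0,0,0.035,0],[0,0,0.035,0],[0,0,0.03,0],[0,0,0.02,0]]

```text
time: 9.3
ee_pos: [0.4339, -0.2706, 0.0833]
tcp_rot: [179.9, -0.1, -157.5]
wrist_force: [-0.4, -0.4, -0.1]
opening: 0.0849
grasp_force: 0.0
```

Request:
play_rows:
  steps:
    - [[0,0,0.015,0],[0,0,0.01,0],[0,0,0.004,0],[0,0,0,0],[0,0,0,0]]
  gripper: 0.035

```text
time: 9.72
ee_pos: [0.4353, -0.272, 0.0582]
tcp_rot: [-179.9, 0.0, -157.6]
wrist_force: [0.4, -0.4, 0.4]
opening: 0.035
grasp_force: 0.0
```

Request:
play_rows:
  steps:
    - [[0,0,0,0],[0,0,0,0],[0,0,0,0],[0,0,0,0],[0,0,0,0]]
  gripper: 0.022

```text
time: 10.13
ee_pos: [0.4349, -0.272, 0.0575]
tcp_rot: [-180.0, 0.0, -157.6]
wrist_force: [0.3, 0.3, 0.4]
opening: 0.0221
grasp_force: 0.0
```

Request:
play_rows:
  steps:
    - [[0,0,0,0],[0,0,0,0],[0,0,0,0],[0,0,0,0],[0,0,0,0]]
  gripper: 0.015
  squeeze: 30

```text
time: 10.55
ee_pos: [0.4349, -0.2721, 0.0575]
tcp_rot: [-180.0, 0.0, -157.6]
wrist_force: [0.7, -2.3, 3.1]
opening: 0.0155
grasp_force: 29.4
```

Request:
play_rows:
  steps:
    - [[0,0,0,0],[0,0,0,0],[0,0,0,0],[0,0,0,0],[0,0,0,0]]
  gripper: 0.005
  squeeze: 60

```text
time: 10.97
ee_pos: [0.435, -0.2722, 0.0576]
tcp_rot: [-180.0, 0.0, -157.6]
wrist_force: [0.4, -3.2, 5.0]
opening: 0.015
grasp_force: 59.3
```

Request:
play_rows:
  steps:
    - [[0,0,-0.003,0],[0,0,-0.006,0],[0,0,-0.01,0],[0,0,-0.015,0],[0,0,-0.02,0]]

```text
time: 11.38
ee_pos: [0.4339, -0.2712, 0.111]
tcp_rot: [179.8, -0.1, -157.6]
wrist_force: [1.5, 0.2, -3.5]
opening: 0.0158
grasp_force: 58.7
```

Request:
play_rows:
  steps:
    - [[0,0,-0.02,0],[0,0,-0.02,0],[0,0,-0.02,0],[0,0,-0.02,0],[0,0,-0.017,0]]

```text
time: 11.8
ee_pos: [0.4346, -0.2716, 0.2102]
tcp_rot: [-180.0, 0.0, -157.6]
wrist_force: [0.5, 0.1, -3.8]
opening: 0.0152
grasp_force: 58.7
```

Request:
play_rows:
  steps:
    - [[0,0,-0.014,0.01],[0,0,-0.01,0.02],[0,0,-0.006,0.03],[0,0,-0.003,0.03],[0,0,0,0.03]]

```text
time: 12.22
ee_pos: [0.4348, -0.2718, 0.2422]
tcp_rot: [-180.0, 0.0, -164.6]
wrist_force: [-0.2, -0.2, -3.2]
opening: 0.0153
grasp_force: 58.7
```

Run:
```python
from h import *
import pickle
from scipy.optimize import minimize
C=pickle.load(open('c0.pkl','rb'))
th=np.linspace(0,2*np.pi,120,endpoint=False);cs=np.c_[np.cos(th),np.sin(th)]
G={}
for n in('top','scene'):
    g=cv2.GaussianBlur(C[n]['img'],(0,0),1.2).astype(np.float32)
    G[n]=(cv2.Sobel(g,cv2.CV_32F,1,0).sum(2),cv2.Sobel(g,cv2.CV_32F,0,1).sum(2))
def contours(p,n):
    x,y,w=p;c,s=np.cos(w),np.sin(w);Z=np.array([c,s,1])*.70711;Y=np.array([-s,c,0]);X=np.cross(Y,Z);o=np.array([x,y,.3])
    rim=np.vstack([o+.078*(cs[:,:1]*X+cs[:,1:]*Y)+h*Z for h in(-.0135,.0135)])
    b=np.array([x+.1*c,y+.1*s,0]);base=np.vstack([b+np.c_[.085*cs,np.full(120,h)] for h in(0,.026)])
    for P in(rim,base):
        q=np.array([proj(C[n],a) for a in P],np.float32);yield cv2.convexHull(q)[:,0]
def score(p,per=False):
    S=[]
    for n in G:
        for H in contours(p,n):
            L=np.vstack([H,H[:1]]);d=np.diff(L,axis=0);l=np.hypot(*d.T);t=np.r_[0,np.cumsum(l)];u=np.linspace(0,t[-1],300,endpoint=False)
            P=np.c_[np.interp(u,t,L[:,0]),np.interp(u,t,L[:,1])].astype(np.float32);T=np.roll(P,-3,0)-np.roll(P,3,0);T/=np.linalg.norm(T,axis=1)[:,None]
            gx,gy=[cv2.remap(k,P[:,:1],P[:,1:],cv2.INTER_LINEAR)[:,0] for k in G[n]]
            S.append(np.minimum(np.abs(gx*T[:,1]-gy*T[:,0]),250).mean())
    return S if per else -sum(S)
best=None
for dx in(-.006,0,.006):
  for dy in(-.006,0,.006):
    for w in(0,.08,.16):
      r=minimize(score,[.7087+dx,-.031+dy,w],method='Nelder-Mead',options=dict(initial_simplex=np.array([.7087+dx,-.031+dy,w])+np.array([[0,0,0],[.004,0,0],[0,.004,0],[0,0,.04]])))
      if best is None or r.fun<best.fun: best=r
print(best.x,best.fun,score(best.x,True),score([.7087,-.031,.0957],True))
x,y,w=best.x;print('focus',x-.099*np.cos(w),y-.099*np.sin(w))
out=[]
for n,(a,b) in dict(top=(240,90),scene=(220,190)).items():
    im=cv2.resize(C[n]['img'][b:b+220,a:a+130],None,fx=2.7,fy=2.7)
    for H in contours(best.x,n): cv2.polylines(im,[np.round((H-[a,b]+.5)*2.7).astype(int)],True,(0,0,255),1)
    out.append(im)
cv2.imwrite('pics/fit.png',np.hstack(out))
o=bot.get_obs();print(o['ee_pos'],o['tcp_rot'],o['wrist_force'],o['opening'])
```

```text
[ 0.71207135 -0.02945364  0.13438677] -449.91168212890625 [np.float32(79.993805), np.float32(87.9638), np.float32(150.91298), np.float32(131.04106)] [np.float32(69.523674), np.float32(65.050095), np.float32(122.309456), np.float32(89.49904)]
focus 0.6139639670145746 -0.042717921043510215
[ 0.43479556 -0.27181539  0.24220039] [-1.79990256e+02  2.02678547e-02 -1.64583832e+02] [-0.24068839 -0.21985769 -3.23650242] 0.015323497741920131
```

View pics/fit.png

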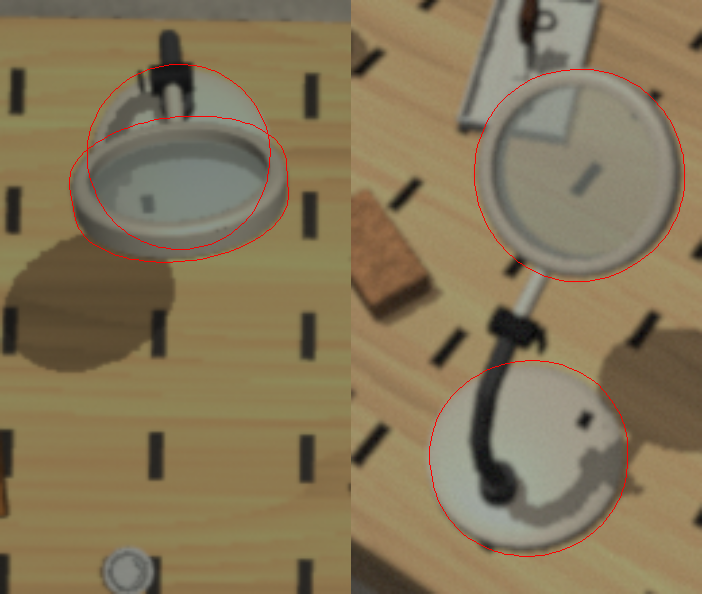

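The fitted outlines lie on the lens rim and base in both views, giving a glass centre of (0.712,-0.029,0.30), a yaw of 0.13 rad and a focus of (0.614,-0.043,0.201). I'll finish the turn and carry the tray over smoothly.

Request:
play_rows:
  steps:
    - [[0,0,0,0.03],[0,0,0,0.03],[0,0,-0.001,0.03],[0,0,-0.0015,0.03],[0,0,0,0.017]]

```text
time: 12.63
ee_pos: [0.4346, -0.2717, 0.244]
tcp_rot: [180.0, -0.0, -172.4]
wrist_force: [-0.8, 0.4, -3.5]
opening: 0.0153
grasp_force: 58.7
```

Request:
play_rows:
  steps:
    - [[-0.0018,0.0025,0,0],[-0.0036,0.005,0,0],[-0.0054,0.0074,0,0],[-0.0072,0.0099,0,0],[-0.009,0.0124,0,0]]

```text
time: 13.05
ee_pos: [0.4569, -0.2305, 0.2437]
tcp_rot: [180.0, -0.0, -172.3]
wrist_force: [-0.0, 0.4, -3.2]
opening: 0.0153
grasp_force: 58.7
```

Request:
play_rows:
  steps:
    - [[-0.009,0.0124,0,0],[-0.009,0.0124,0,0],[-0.009,0.0124,0,0],[-0.009,0.0124,0,0],[-0.009,0.0124,0,0]]

```text
time: 13.47
ee_pos: [0.4935, -0.1621, 0.2438]
tcp_rot: [180.0, 0.0, -172.2]
wrist_force: [0.2, 0.2, -2.8]
opening: 0.0155
grasp_force: 58.7
```

Request:
play_rows:
  steps:
    - [[-0.009,0.0124,0,0],[-0.009,0.0124,0,0],[-0.009,0.0124,0,0],[-0.009,0.0124,0,0],[-0.009,0.0124,0,0]]

```text
time: 13.88
ee_pos: [0.5296, -0.0945, 0.2437]
tcp_rot: [180.0, -0.0, -172.2]
wrist_force: [0.1, -0.6, -3.6]
opening: 0.0151
grasp_force: 58.7
```

Request:
play_rows:
  steps:
    - [[-0.009,0.0124,0,0],[-0.0072,0.0099,0,0],[-0.0054,0.0074,0,0],[-0.0036,0.005,0,0],[-0.0018,0.0025,0,0]]

```text
time: 14.3
ee_pos: [0.5512, -0.0551, 0.2436]
tcp_rot: [180.0, -0.0, -172.3]
wrist_force: [1.1, -0.7, -2.1]
opening: 0.0155
grasp_force: 58.7
```

Request:
play_rows:
  steps:
    - [[0,0,0,0],[0,0,0,0],[0,0,0,0],[0,0,0,0],[0,0,0,0]]

```text
time: 14.72
ee_pos: [0.5508, -0.0565, 0.2439]
tcp_rot: [-180.0, 0.0, -172.4]
wrist_force: [-0.7, 0.2, -4.2]
opening: 0.0154
grasp_force: 58.7
```

Run:
```python
from h import *
o=bot.get_obs();print(o['ee_pos'],o['tcp_rot'],o['q'],o['wrist_force'],o['opening'])
M=R.from_euler('xyz',o['tcp_rot'],degrees=True).as_matrix();e=np.array([.5545,-.0507,.2446])-o['ee_pos'];print(M.T@e)
c=cam('wrist','w7.png');p=o['ee_pos']+M@np.array([-.0595,0,.0436])
u,v=proj(c,p,True);print('ball expected',p,u,v)
# bright/dark check around the ball and empty pocket vs expected: circle search
g=cv2.cvtColor(c['img'],cv2.COLOR_BGR2GRAY);k=cv2.HoughCircles(g[int(v)-60:int(v)+60,int(u)-60:int(u)+60],cv2.HOUGH_GRADIENT,1,15,param1=80,param2=14,minRadius=10,maxRadius=32)
print(None if k is None else k[0][:4]+[u//1-60,v//1-60,0])
```

```text
[ 0.55079073 -0.05648201  0.24387632] [-1.79996294e+02  6.51212611e-03 -1.72350172e+02] [-5.85397868e+00  5.78740423e+00  1.23568591e+01  9.65622574e+01
 -2.08304790e-03 -1.35038062e+01] [-0.74935463  0.23385098 -4.22918487] 0.015438558562435138
[-0.00444603  0.00523673 -0.00072352]
ball expected [ 0.60976648 -0.0485636   0.20028308] 323.9258290078317 363.7138137221192
None
```

Request:
play_rows:
  steps:
    - [[-0.001,0.001,0,0],[-0.0015,0.002,-0.0005,0],[-0.0015,0.0015,0,0],[-0.0005,0.0005,0,0],[0,0,0,0]]

```text
time: 15.18
ee_pos: [0.5549, -0.0502, 0.2442]
tcp_rot: [180.0, -0.0, -172.3]
wrist_force: [0.1, 0.0, -3.5]
opening: 0.0152
grasp_force: 58.7
```

Request:
play_rows:
  steps:
    - [[0,0,0,0],[0,0,0,0],[0,0,0,0],[0,0,0,0],[0,0,0,0]]

```text
time: 15.6
ee_pos: [0.5547, -0.0505, 0.2443]
tcp_rot: [-180.0, 0.0, -172.3]
wrist_force: [0.3, -0.0, -3.5]
opening: 0.0151
grasp_force: 58.7
```

Run:
```python
from h import *
o=bot.get_obs();print(o['ee_pos'],o['tcp_rot'],o['wrist_force'],o['opening'])
M=R.from_euler('xyz',o['tcp_rot'],degrees=True).as_matrix();p=o['ee_pos']+M@np.array([-.0595,0,.0436]);print('ball',p)
for n,s,w in(('wrist',6,60),('top',2,18),('scene',2,18)):
    c=cam(n);g=cv2.cvtColor(c['img'],cv2.COLOR_BGR2GRAY);u,v=map(int,proj(c,p,n=='wrist'));print(n,u,v);print(g[v-w:v+w+1:s,u-w:u+w+1:s])
```

```text
[ 0.55469084 -0.05053667  0.24430725] [-1.79999757e+02  1.17696096e-03 -1.72312676e+02] [ 0.30290489 -0.01814665 -3.47952992] 0.015060802937362169
ball [ 0.61365702 -0.0425776   0.20070847]
wrist 323 363
[[174 175 173 173 173  60  60  44  40  38  39  39  37  36  36  56  56 172
  171 171 171]
 [172 173 173  72  70  59  57  39  39  36  38  32  34  34  34  53  54  65
   67 171 171]
 [172 174  60  41  42  59  56  40  38  37  35  35  32  32  32  53  53  31
   34  51 170]
 [173 173  41  40  42  57  54  37  38  38  35  35  39  35  34  52  52  38
   35  35 170]
 [171 171  42  40  46  56  54  37  38  35  36  36  34  34  31  50  52  44
   34  35 169]
 [170 129  36  34  53  53  51  36  38  37  37  35  35  33  31  48  51  52
   31  32 123]
 [171  50  34  35  53  51  43  31  35  37  33  32  31  34  31  35  50  50
   31  28  43]
 [168  36  31  31  30  79  54  30  32  32  33  31  30  31  28  48  76  29
   29  28  34]
 [ 32  29  32  30  30  26  58  29  30  31  30  28  30  29  27  54  25  26
   26  28  29]
 [ 30  29  25  29  25  26  28  29  29  29  27  28  27  27  25  23  22  25
   24  24  26]
 [ 28 
[... 3379 characters left out ...]
 130 134 134 125 111 137 159 151 153 148 118
  104]
 [160 160 157 157 163 153 112 119 120 119 115 102 138 158 153 153 151 118
   96]
 [158 159 156 159 161 160 134 110 107 106 104 112 150 159 154 151 147 118
   94]
 [148 153 156 154 157 159 155 143 128 129 133 149 161 156 155 151 146 111
   96]
 [123 131 140 143 145 149 155 157 159 156 155 159 158 156 152 153 144 105
  104]
 [116 119 117 115 122 130 141 145 154 157 158 158 158 155 154 151 141 103
   98]
 [131 135 126 119 118 116 123 126 135 144 150 156 153 158 153 148 132  89
   93]
 [148 145 144 140 131 127 116 115 119 124 128 135 147 148 152 148 120  74
   73]
 [145 143 146 146 145 142 134 127 119 113 118 121 122 142 149 143 109  69
   78]]
```

```bash
python3 -c "
from workcell import bot
print(bot.job_done())"
```

```text
the job is handed in; nothing more can be done
None
```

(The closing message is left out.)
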